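# Put the stitching things back in their holders

### The job

Clear the shoemaker's bench after stitching: stand the cream and the black thread spool each in a well of the wooden thread block, lay the two awls in the awl rack, one in each place, with the handle in the wide notch and the blade in the narrow one, and stand the white finish bottle in the cup of the green bottle stand. Everything must sit fully down in its place, released and at rest. Leave the beeswax and the paste jar where they are.

Things in the scene. Friction and masses are not known exactly. Their poses are not given: they have to be found in the camera images.
- spool_cream_mid (a point): Spool of cream waxed thread, pale wooden flanges, standing upright: solid cylinder, 46 mm diameter, 60 mm tall. This point: its centre, 30 mm above its underside; z up its axis. Grip it round the upper half so that the fingers stay above the thread block.
- spool_black_mid (a point): Spool of black waxed thread, white flanges, standing upright: solid cylinder, 46 mm diameter, 60 mm tall. This point: its centre, 30 mm above its underside; z up its axis. Grip it round the upper half so that the fingers stay above the thread block.
- awl_reddish_mid (a point): Stitching awl, reddish-brown lacquered handle, lying on the table, blade roughly away from the robot (within 0.4 rad). 154 mm long; handle 75 mm long, up to 31 mm thick to the eye (solid part 20 wide, 27 high), thin spike blade. This point: in the handle, a good place to pinch, 13.5 mm above its underside, about 52 mm from its rear end, 100 from the blade's tip. y along the awl to the handle's rear end, z up.
- awl_plain_mid (a point): Round awl, plain wooden handle, lying on the table, blade roughly away from the robot (within 0.4 rad). 139 mm long; handle 66 mm long, up to 28 mm thick to the eye (solid part 18 wide, 24 high), thin spike blade. This point: in the handle, a good place to pinch, 12 mm above its underside, about 49 mm from its rear end, 89 from the blade's tip. y along the awl to the handle's rear end, z up.
- bottle_mid (a point): White plastic bottle with a blue cap, standing upright: round body 38 mm in diameter, 95 mm tall with the cap. This point: on its axis, 45 mm above its underside, on the straight body and high enough to keep the fingers above the rim of the stand; z up its axis.
- thread_block: Fixed pale beech block, 90 x 190 x 22 mm (x, y, z), with two round wells for spools (either will do) at y = +45 and -45 mm, x = 0: 60 mm in diameter, chamfered mouths, 12 mm deep (floor 10 mm, rim 22 mm above the table). Origin: centre of the underside; x roughly away from the robot, y along the wells.
- awl_rack: Fixed wooden rack, 134x150x61 mm, origin under its centre, x to the rear, z up. Two awl places (either will do), y = +40, -40 mm. Front board x = -48: handle notches 24 mm wide at the bottom, 48 at the top, bottom at z = 35. Rear board x = 53: blade notches 10 to 34 mm wide, bottom at z = 46.5. All 14 deep; base 10 thick. A seated awl is level, blade to +x, its listed point at x = -16, z = 48.
- bottle_stand: Fixed green enamelled bottle stand: round weighted foot 100 mm in diameter with a shallow round cup in its middle, 54 mm wide inside at the bottom and 62 mm at the mouth, floor 12 mm and rim 26 mm above the table. Origin: centre of the underside, z up.
- wax_mid (a point): Bystander: yellow-ochre lump of beeswax, 37 x 53 x 24 mm, to stay where it lies. This point: its centre.
- jar_mid (a point): Bystander: paste jar with a white lid and a green label, 69 mm in diameter, 73 mm tall, to stay where it stands. This point: its centre.

How it is judged (in metres and radians):
At the end, for the whole second after the job is handed in: Spools upright on the well floors (11 mm), awls in the two rack places along x, blades to the rear (8 mm across, 12 mm along, 5 mm in height, 0.15 rad), bottle upright on the cup's floor (12 mm); heights within 4 mm; all released and at rest; beeswax and jar moved under 30 mm (((x of spool_cream_mid in the frame of thread_block between -0.011 and 0.011 m and y of spool_cream_mid in the frame of thread_block between 0.034 and 0.056 m) or (x of spool_cream_mid in the frame of thread_block between -0.011 and 0.011 m and y of spool_cream_mid in the frame of thread_block between -0.056 and -0.034 m)) and z of spool_cream_mid in the frame of thread_block between 0.036 and 0.044 m and angle between each of spool_cream_mid, spool_black_mid, bottle_mid's own z axis and vertical below 0.12 rad and linear speed of each of spool_cream, spool_black, awl_reddish, awl_plain, bottle below 0.02 m/s and angular speed of each of spool_cream, spool_black, awl_reddish, awl_plain, bottle below 0.2 rad/s and contact force between each of spool_cream, spool_black, awl_reddish, awl_plain, bottle and the fingers below 0.05 N and ((x of spool_black_mid in the frame of thread_block between -0.011 and 0.011 m and y of spool_black_mid in the frame of thread_block between 0.034 and 0.056 m) or (x of spool_black_mid in the frame of thread_block between -0.011 and 0.011 m and y of spool_black_mid in the frame of thread_block between -0.056 and -0.034 m)) and z of spool_black_mid in the frame of thread_block between 0.036 and 0.044 m and (y of awl_reddish_mid in the frame of awl_rack between 0.032 and 0.048 m or y of awl_reddish_mid in the frame of awl_rack between -0.048 and -0.032 m) and x of awl_reddish_mid in the frame of awl_rack between -0.028 and -0.004 m and z of awl_reddish_mid in the frame of awl_rack between 0.0435 and 0.0535 m and angle between the y axis of each of awl_reddish_mid, awl_plain_mid and the x axis of awl_rack, either way round below 0.15 rad and (y of awl_plain_mid in the frame of awl_rack between 0.032 and 0.048 m or y of awl_plain_mid in the frame of awl_rack between -0.048 and -0.032 m) and x of awl_plain_mid in the frame of awl_rack between -0.028 and -0.004 m and z of awl_plain_mid in the frame of awl_rack between 0.042 and 0.052 m and horizontal distance between bottle_mid and bottle_stand below 0.012 m and z of bottle_mid in the frame of bottle_stand between 0.053 and 0.061 m and distance of each of wax_mid, jar_mid from where it was at the start of the episode below 0.03 m); the robot touches nothing.
It fails at once if The lump of beeswax is moved more than 30 mm (distance of wax_mid from where it was at the start of the episode above 0.03 m).
It fails at once if The paste jar is moved more than 30 mm (distance of jar_mid from where it was at the start of the episode above 0.03 m).
It also fails if it takes over 115 s, if anything falls off the work surface, if the arm or the gripper's body presses on something with over 40 N, if the wrist force passes 120 N, or if a joint passes its speed limit or range.

### The arm

A 6-joint arm with a two-finger parallel gripper is mounted at the origin on a cart in front of the work surface, level with it; the furniture and walls round the work are solid. World frame = base frame: x ahead of the robot, y to its left, z up, the work surface at z = 0. Lengths are in m, angles in degrees, forces in N, time in s.
With the tool pointing down it reaches from about 0.25 to 0.725 m from the base axis. Payload 9.7 kg.
Tool frame: the origin (TCP) lies midway between the tips of the shut fingers; the grasp point (between the pads) lies 19 mm behind it (bot.hold_point_z is the distance from the TCP to the grasp point, in m); z points along the fingers, y is the line along which they close (so a half turn about z gives the same grasp; the last joint's range is limited). The gripper opens to 85 mm and grips with 20 to 120 N. Pads are 22 mm wide; open, the fingers measure 114 mm over their backs; the gripper's body (76 mm by 85 mm) begins 54 mm behind the grasp point. The pads swing forward as they close: fully open they stand 13 mm farther back than shut.
Start: joints at [-71.963, 4.979, 10.078, 95.1, 0, 90], TCP at [0.17, -0.523, 0.231] pointing down, gripper open.
Joint ranges: [-179.16, 179.16], [-48.56, 103.87], [-65.8, 70.77], [-126.05, 130.52], [-82.76, 87.17], [-180, 180]. Speed limits (degrees/s): [127.2, 127.2, 147.25, 180, 180, 180].

### API

Orientations are given as [roll, pitch, yaw] about the fixed x, y, z axes, in that order (R = Rz(yaw) Ry(pitch) Rx(roll)).
In Python, from workcell import bot gives the robot as it stands.
- The arm moves only by the tool play_rows, never from a script. Its argument "steps" is a list that holds one entry, the list of rows, each a list of 4 numbers: the shift along the tool's x, y, z in m, then the turn about the tool's z in rad. In form: [[[tx, ty, tz, yaw], ...]]. A call has exactly 5 rows; each row shifts and turns the commanded pose from where the row before left it, along the tool's axes as they then stand; what a row does not reach is not made up. A row lasts 1/12 s, in which the tool goes at most 41.7 mm and 7.16 degrees, less where a joint would pass 70% of its speed; a pose out of reach is approached as far as the arm can. A call is refused whole if a number of a shift passes 0.0417 or a number of a turn 0.125, either way. A call with a gripper value outside its range is refused whole. "gripper" is the finger opening in m, from 0 to 0.0854, set as the call begins (left out, the last holds). The fingers move at their own pace and stop on an object; "squeeze" is the grip in N (left out, the last holds). Time passes only in rows, so rows that do not move let the fingers close, or fill a call up. It gives the time, the measured TCP pose, the force, the opening and the grip force at its end, in the units of the state.
- bot.get_obs(): the state, without advancing time (a new reading comes with each control period).
- bot.camera(name): name is "side" or "top" or "wrist"; returns a dict with "img" (400x640x3 uint8, blue, green, red), "vfov" (degrees; the focal length in pixels is half the picture's height over the tangent of half this angle, whatever the lens; pixels are square), "cx", "cy" (the principal point, pixels), "xyz" and "attitude" of the camera in the world. Camera axes: x right, y down, z forward; pixel columns grow to the right and rows downward; lengths in m; the calibration is good to about 2 mm. A picture is of the moment at which its call begins. There is no depth.
- bot.job_done(): hands the job in; it is judged then, once.
The state is a dict: "time": time; "q": joint angles; "qd": joint speeds; "joint_efforts": joint torques, N m; "ee_pos": TCP position; "tcp_rot": TCP orientation; "wrist_force": force on the tool from outside, world axes, zero at the start; "torque": the same for the moment, N m; "opening": finger opening in m; "grasp_force": force on a finger pad.
Only numpy, scipy, OpenCV 4.12 (cv2) and the standard library are available. Lean on these libraries where they do the work, as an engineer would, in place of code of your own. Each camera call takes 0.05 s, during which the arm holds its last target. There are 200 camera calls.

## Working session

There is one attempt and no reset: what is moved stays moved. The work goes in short steps, Python scripts to look and compute and a tool call to move; the robot and the scene stay as the last step left them, time stands still between calls to the robot, and variables do not carry over. Pictures are saved under pics/ and viewed, at most 14 in all, crops included, and the job is handed in when it is done.

Besides the shell and the picture viewer there is one more tool, called after "Emit:" as name([rows], argument=value, ...), one row to a line, values as JSON. play_rows: Moves the arm, as the interface text tells. Its arguments: {"type":"object","properties":{"steps":{"type":"array","items":{"type":"array","items":{"type":"array","items":{"type":"number"}}}},"gripper":{"type":"number"},"squeeze":{"type":"number"}},"required":["steps"]}

```bash
ls; mkdir -p pics
python3 - <<'E'
from workcell import bot
import cv2
o=bot.get_obs();print(o['time'],o['ee_pos'],o['tcp_rot'],o['opening'],bot.hold_point_z)
for n in('top','side'):
    c=bot.camera(n);print(n,c['vfov'],c['cx'],c['cy'],c['xyz'],c['attitude'])
    cv2.imwrite(f'pics/{n}0.png',c['img'])
E
```

```text
pics
0.0 [ 0.17019276 -0.52273708  0.23054639] [-1.79918388e+02  7.11320864e-04  1.80339497e+01] 0.08548069278246583 0.0187
top 47.710040356723 315.5180141517853 195.93154746907064 [ 0.48634199 -0.06167659  1.32422955] [-1.77535025e+02 -1.46296616e-01 -9.15586761e+01]
side 50.915484546626296 312.57561009112095 197.4837703959793 [0.08507101 0.98748044 0.75919714] [-120.91034598   -0.2222153  -155.35056026]
```

View pics/top0.png

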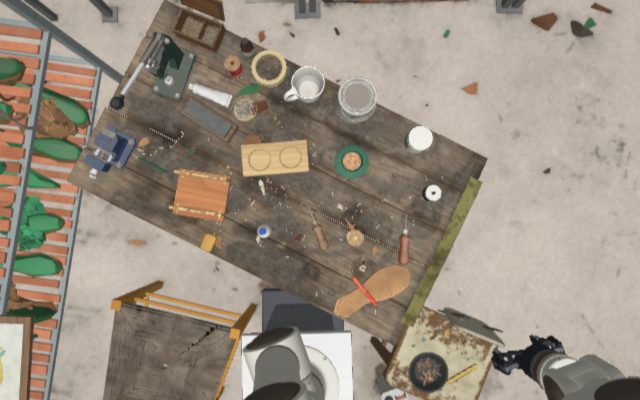

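View pics/side0.png

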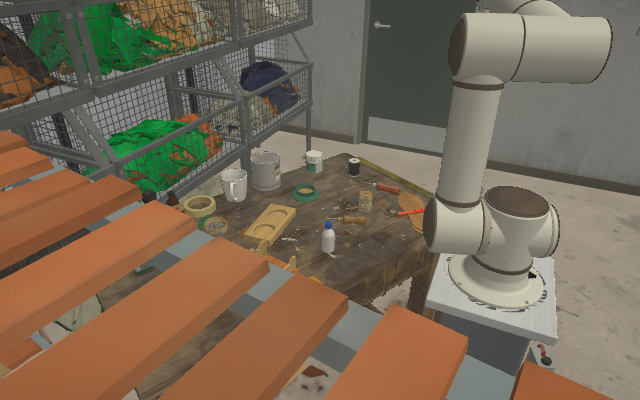

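The top view shows the block at (275,158), stand (351,161), rack (201,194), bottle (264,232), plain awl (319,233), cream spool (355,237), reddish awl (405,245), black spool (433,193), jar (420,138) and wax (209,242). The side view shows the same items, with the rack hidden behind the shelf boards.

```bash
cat > h.py <<'E'
import numpy as np, cv2
from scipy.spatial.transform import Rotation as R
def ray(c,uv):
    f=200/np.tan(np.radians(c['vfov'])/2)
    uv=np.atleast_2d(uv).astype(float)
    d=np.c_[(uv[:,0]-c['cx'])/f,(uv[:,1]-c['cy'])/f,np.ones(len(uv))]
    return np.array(c['xyz']),d@R.from_euler('xyz',c['attitude'],degrees=True).as_matrix().T
def plane(c,uv,z):
    p,d=ray(c,uv); return p+d*((z-p[2])/d[:,2])[:,None]
def proj(c,X):
    f=200/np.tan(np.radians(c['vfov'])/2)
    q=(np.atleast_2d(X)-c['xyz'])@R.from_euler('xyz',c['attitude'],degrees=True).as_matrix()
    return np.c_[q[:,0]/q[:,2]*f+c['cx'],q[:,1]/q[:,2]*f+c['cy']]
E
python3 - <<'E'
from h import *
from workcell import bot
c=bot.camera('top');im=c['img']
for n,uv,z in [('block',(275,158),.022),('stand',(351,161),.026),('rack',(201,194),.06),('bottle',(264,232),.095),('plain',(319,233),.012),('cream',(355,237),.06),('red',(405,245),.013),('black',(433,193),.06),('jar',(420,138),.073),('wax',(209,242),.024)]:
    print(n,plane(c,uv,z).round(3))
a=cv2.resize(im[120:280,160:300],None,fx=5,fy=5,interpolation=cv2.INTER_CUBIC)[:,:700]
b=cv2.resize(im[140:275,300:450],None,fx=5.3,fy=4.4*5.3/4.4,interpolation=cv2.INTER_CUBIC)
cv2.imwrite('pics/a.png',a[:600]);cv2.imwrite('pics/b.png',b[:600])
cv2.imwrite('pics/a.png',cv2.resize(im[130:270,160:300],None,fx=4.2,fy=4.2,interpolation=cv2.INTER_CUBIC))
cv2.imwrite('pics/b.png',cv2.resize(im[130:275,295:450],None,fx=4,fy=4,interpolation=cv2.INTER_CUBIC))
E
```

```text
block [[0.655 0.048 0.022]]
stand [[ 0.64  -0.172  0.026]]
rack [[0.555 0.254 0.06 ]]
bottle [[0.445 0.076 0.095]]
plain [[ 0.435 -0.074  0.012]]
cream [[ 0.423 -0.173  0.06 ]]
red [[ 0.394 -0.321  0.013]]
black [[ 0.54  -0.395  0.06 ]]
jar [[ 0.694 -0.362  0.073]]
wax [[0.418 0.242 0.024]]
```

View pics/a.png

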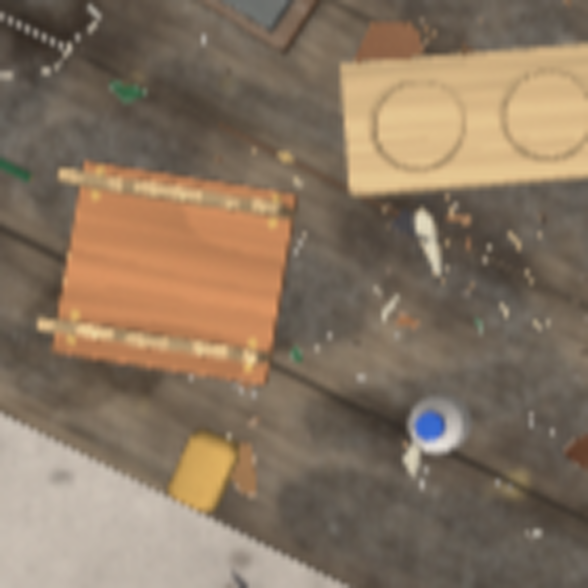

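View pics/b.png

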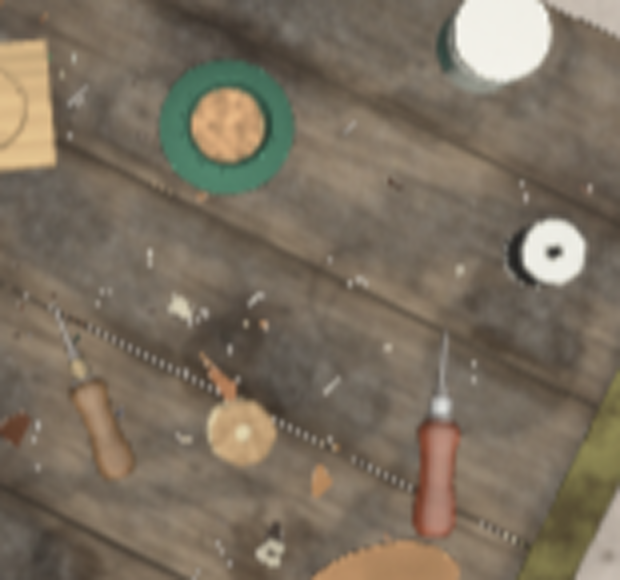

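The crops show the rack base corners at about (85,163), (295,195), (265,383), (53,350) in crop a. Both awls are clear in crop b: red from tip (445,335) to rear (435,537), plain from tip (57,305) to rear (122,475). Next I measure with masks.

Run:
```python
from h import *
from workcell import bot
c=bot.camera('top');im=c['img'];hsv=cv2.cvtColor(im,cv2.COLOR_BGR2HSV)
def blob(lo,hi,near,k=3):
    m=cv2.inRange(hsv,np.array(lo),np.array(hi))
    m=cv2.morphologyEx(m,cv2.MORPH_CLOSE,np.ones((k,k)))
    cs,_=cv2.findContours(m,cv2.RETR_EXTERNAL,cv2.CHAIN_APPROX_NONE)
    cs=[q for q in cs if cv2.contourArea(q)>15]
    return min(cs,key=lambda q:abs(cv2.pointPolygonTest(q,near,True)) if cv2.pointPolygonTest(q,near,True)<0 else -1)
def rep(n,q,z):
    P=plane(c,q[:,0,:],z)[:,:2].astype(np.float32)*1000
    (cx,cy),(w,h),a=cv2.minAreaRect(P); (ex,ey),r=cv2.minEnclosingCircle(P)
    print(n,'rect',np.round([cx,cy,w,h,a],1),'circ',np.round([ex,ey,2*r],1)); return cv2.boxPoints(((cx,cy),(w,h),a)).round(0).tolist()
for n in [((275,146)),(201,210),(351,148),(355,240),(405,250),(320,235),(432,190),(264,232),(268,236),(210,242)]: print(n,hsv[n[1],n[0]])
print(rep('block',blob((12,70,140),(28,200,255),(275,150)),.022))
print(rep('stand',blob((60,80,40),(95,255,160),(337,161)),.012))
rep('cream',blob((12,70,150),(28,180,255),(355,237)),.06)
rep('black',blob((0,0,190),(179,40,255),(433,188)),.06)
rep('jar',blob((0,0,190),(179,40,255),(420,138)),.073)
print(rep('red',blob((0,110,60),(9,255,220),(405,250)),.0135))
rep('cap',blob((105,120,80),(125,255,255),(263,231)),.09)
print(rep('wax',blob((15,150,150),(28,255,255),(209,242)),.024))
s=lambda p,k,o:(np.array(p)+.5)/k-.5+np.array(o)
print('rack base');P=plane(c,s([(85,163),(295,195),(265,383),(53,350)],4.2,(160,130)),.01)[:,:2]*1000
print(P.round(0).tolist(),P.mean(0).round(1),np.linalg.norm(np.roll(P,-1,0)-P,axis=1).round(0))
P=plane(c,s([(60,174),(292,208),(38,322),(268,360)],4.2,(160,130)),.058)[:,:2]*1000;print('boards',P.round(0).tolist())
for n,pts,z in[('red',[(445,335),(441,408),(435,537)],.0135),('plain',[(57,308),(79,370),(122,475)],.012)]:
    P=plane(c,s(pts,4,(295,130)),z)[:,:2]*1000;d=P[0]-P[2];L=np.linalg.norm(d);print(n,P.round(0).tolist(),L.round(0),'ang',np.degrees(np.arctan2(d[1],d[0])).round(1))
print('wells',plane(c,s([(419,126),(547,114)],4.2,(160,130)),.022).round(4).tolist(),'cork',plane(c,s((229,125),4,(295,130)),.012).round(4))
```

```text
(275, 146) [ 18  96 208]
(201, 210) [ 15 114 170]
(351, 148) [ 75  98 112]
(355, 240) [ 18  82 201]
(405, 250) [  8  85 179]
(320, 235) [ 15  83 166]
(432, 190) [ 30   9 233]
(264, 232) [110 176 201]
(268, 236) [ 15  26 136]
(210, 242) [ 19 142 217]
block rect [666.4  49.8 115.1 191.9   2.7] circ [656.7  49.1 209.2]
[[604.0, 143.0], [613.0, -49.0], [728.0, -43.0], [719.0, 148.0]]
stand rect [ 640.4 -172.7   93.3   90.7   88.5] circ [ 641.1 -172.9   95.4]
[[594.0, -218.0], [684.0, -221.0], [687.0, -127.0], [596.0, -125.0]]
cream rect [ 432.1 -174.2   67.8   42.7    1.3] circ [ 433.  -168.    72.1]
black rect [ 541.4 -395.6   39.2   42.1   87.8] circ [ 541.4 -395.3   43.7]
jar rect [ 582.1 -474.   987.6 1031.1   86.8] circ [ 587.8 -543.2 1321.6]
red rect [ 381.3 -308.3   81.2   24.8    6.8] circ [ 382.1 -314.6   81.5]
[[340.0, -301.0], [342.0, -325.0], [423.0, -316.0], [420.0, -291.0]]
cap rect [449.2  81.9  16.3  13.6  88.4] circ [447.9  82.1  16.8]
wax rect [235.7 307.5 305.5  36.5  76.9] circ [234.5 307.7 305.8]
[[183.0, 163.0], [219.0, 155.0], [288.0, 452.0], [253.0, 460.0]]
rack base
[[634.0, 326.0], [608.0, 181.0], [478.0, 204.0], [505.0, 350.0]] [555.9 265.6] [147. 132. 148. 131.]
boards [[621.0, 329.0], [594.0, 175.0], [523.0, 345.0], [493.0, 192.0]]
red [[485.0, -327.0], [432.0, -322.0], [340.0, -314.0]] 146.0 ang -4.9
plain [[512.0, -46.0], [467.0, -61.0], [390.0, -90.0]] 129.0 ang 19.7
wells [[0.6517, 0.0928, 0.022], [0.6577, 0.0046, 0.022]] cork [[ 0.6421 -0.1753  0.012 ]]
```

Emit:
play_rows([
  [[0,0,0.01,0.105],[0,0,0.01,0.105],[0,0,0.01,0.105],[0.037,-0.0127,0,0],[0.037,-0.0127,0,0]],
], gripper=0.085, squeeze=40)

```text
time: 0.62
ee_pos: [0.2436, -0.4975, 0.2004]
tcp_rot: [-179.9, 0.0, -0.3]
wrist_force: [0.7, -0.2, 0.9]
opening: 0.0851
grasp_force: 0.0
```

Emit:
play_rows([
  [[0.037,-0.0127,0,0],[0.037,-0.0127,0,0],[0.037,-0.0127,0,0],[0.037,-0.0127,0,0],[0.037,-0.0127,0,0]],
])

```text
time: 1.03
ee_pos: [0.431, -0.4331, 0.2012]
tcp_rot: [-180.0, 0.0, -0.0]
wrist_force: [0.5, -1.4, 1.4]
opening: 0.0852
grasp_force: 0.0
```

Emit:
play_rows([
  [[0.037,-0.0127,0,0],[0.037,-0.0127,0,0],[0.037,-0.0127,0,0],[0,0,0,0],[0,0,0,0]],
])

```text
time: 1.45
ee_pos: [0.5419, -0.3947, 0.1997]
tcp_rot: [-179.9, 0.1, 0.2]
wrist_force: [-1.0, -0.8, -0.9]
opening: 0.0853
grasp_force: 0.0
```

Run:
```python
from h import *
from workcell import bot
o=bot.get_obs();print(o['time'],o['ee_pos'],o['tcp_rot'],o['q'].round(1) if hasattr(o['q'],'round') else o['q'])
c=bot.camera('wrist');print(c['vfov'],c['cx'],c['cy'],c['xyz'],c['attitude']);print(proj(c,[[.541,-.395,.06],[.694,-.362,.073]]))
cv2.imwrite('pics/w1.png',c['img'])
```

```text
1.45 [ 0.54193534 -0.39474066  0.1996837 ] [-1.79928876e+02  9.84081024e-02  1.61042861e-01] [-36.1  22.   26.8  94.9  -0.  143.8]
66.40816421561858 318.3379206295295 201.22835587170002 [ 0.62686809 -0.39416426  0.34230311] [ 1.60810694e+02  9.02225360e-02 -8.98936632e+01]
[[319.4996719  189.11087626]
 [276.74893778   1.2887648 ]]
```

View pics/w1.png

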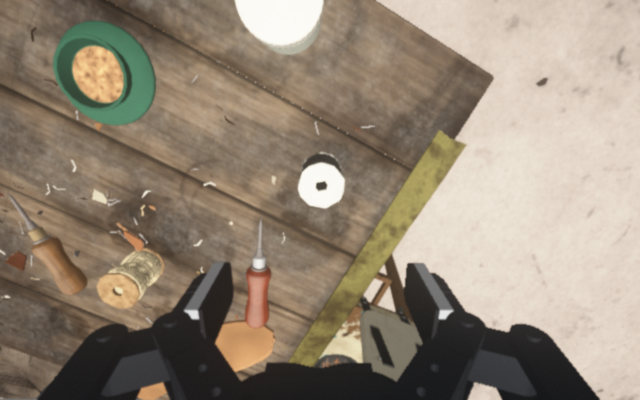

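The wrist view confirms the black spool, with its hole at (321,186). It also shows the red awl (tip (260,221), rear (257,327)), the plain awl (tip (12,193), rear (75,292)), the cream spool top (119,292) and the stand (98,74).

Run:
```python
from h import *
from workcell import bot
c=bot.camera('wrist')
for n,uv,z in[('black',(321,186),.06),('cream',(119,292),.06),('cork',(99,74),.012),('redtip',(260,221),.0135),('redrear',(257,327),.0135),('pltip',(12,193),.012),('plrear',(77,291),.012)]: print(n,plane(c,uv,z).round(4))
```

```text
black [[ 0.5428 -0.3973  0.06  ]]
cream [[ 0.4219 -0.1766  0.06  ]]
cork [[ 0.6454 -0.1748  0.012 ]]
redtip [[ 0.4866 -0.3266  0.0135]]
redrear [[ 0.3336 -0.313   0.0135]]
pltip [[ 0.5202 -0.0463  0.012 ]]
plrear [[ 0.3888 -0.0862  0.012 ]]
```

Emit:
play_rows([
  [[0,0,0.035,0],[0,0,0.035,0],[0,0,0.035,0],[0,0,0.035,0],[0.001,0.001,0.034,0]],
])

```text
time: 1.97
ee_pos: [0.5396, -0.3978, 0.0265]
tcp_rot: [180.0, -0.0, -0.1]
wrist_force: [-0.8, 0.7, -0.0]
opening: 0.085
grasp_force: 0.0
```

Emit:
play_rows([
  [[0,0,0,0],[0,0,0,0],[0,0,0,0],[0,0,0,0],[0,0,0,0]],
], gripper=0.03)

```text
time: 2.38
ee_pos: [0.5423, -0.3983, 0.0308]
tcp_rot: [179.8, -0.2, -0.0]
wrist_force: [-2.3, -0.9, 7.9]
opening: 0.0446
grasp_force: 41.6
```

Emit:
play_rows([
  [[0,0,0,0],[0,0,0,0],[0,0,0,0],[0,0,0,0],[0,0,0,0]],
])

```text
time: 2.8
ee_pos: [0.5424, -0.3983, 0.0308]
tcp_rot: [179.8, -0.2, -0.0]
wrist_force: [-2.3, -0.5, 7.6]
opening: 0.0441
grasp_force: 41.6
```

Emit:
play_rows([
  [[0,0,-0.01,0],[0,0,-0.03,0],[0,0,-0.04,0],[0,0,-0.04,0],[0.0105,-0.0365,0,0]],
])

```text
time: 3.22
ee_pos: [0.5532, -0.3665, 0.1586]
tcp_rot: [179.4, -0.7, -0.3]
wrist_force: [3.1, -1.1, 1.5]
opening: 0.0443
grasp_force: 41.2
```

Emit:
play_rows([
  [[0.0105,-0.0365,0,0],[0.0105,-0.0365,0,0],[0.0105,-0.0365,0,0],[0.0105,-0.0365,0,0],[0.0105,-0.0365,0,0]],
])

```text
time: 3.63
ee_pos: [0.6048, -0.1763, 0.1492]
tcp_rot: [180.0, -0.1, -0.0]
wrist_force: [0.1, -0.1, -0.9]
opening: 0.0445
grasp_force: 41.1
```

Emit:
play_rows([
  [[0.0105,-0.0365,0,0],[0.0105,-0.0365,0,0],[0.0105,-0.0365,0,0],[0.0105,-0.0365,0,0],[0.0105,-0.0365,0,0]],
])

```text
time: 4.05
ee_pos: [0.6574, 0.0045, 0.1492]
tcp_rot: [-179.9, -0.1, 0.3]
wrist_force: [0.1, -0.8, -0.5]
opening: 0.0445
grasp_force: 41.2
```

Emit:
play_rows([
  [[0,0,0,0],[0,0,0,0],[0,0,0,0],[0,0,0,0],[0,0,0,0]],
])

```text
time: 4.47
ee_pos: [0.6568, 0.0011, 0.1479]
tcp_rot: [-179.9, -0.0, 0.1]
wrist_force: [-0.2, -0.7, -1.2]
opening: 0.0443
grasp_force: 41.2
```

Run:
```python
from h import *
from workcell import bot
c=bot.camera('wrist');t=bot.camera('top');print(proj(c,[[.6578,.0038,.022],[.6516,.0936,.022]]))
a=c['img'];b=cv2.resize(t['img'][125:205,220:320],None,fx=4,fy=4,interpolation=cv2.INTER_CUBIC)
cv2.imwrite('pics/w2.png',np.vstack([cv2.resize(a[:,:],(400,250)),b[:320]]) if 0 else a)
```

```text
[[316.33149412 191.74734792]
 [219.51684405 197.99625181]]
```

View pics/w2.png

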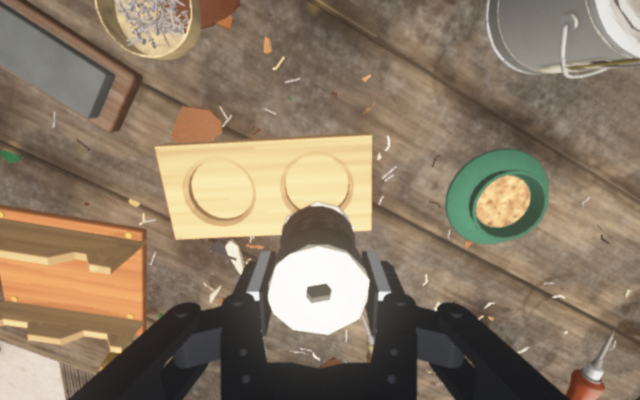

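The wrist view shows the wells at (317,187) and (220,192), about 4 mm farther out than the top view gave. I split the difference and lower.

Emit:
play_rows([
  [[0.002,-0.002,0.03,0],[0.001,-0.001,0.03,0],[0,0,0.025,0],[0,0,0.015,0],[0,0,0.004,0]],
])

```text
time: 4.98
ee_pos: [0.6584, 0.0037, 0.0409]
tcp_rot: [-179.8, 0.2, 0.3]
wrist_force: [-0.2, 0.6, 1.2]
opening: 0.0446
grasp_force: 41.0
```

Emit:
play_rows([
  [[0,0,0.002,0],[0,0,0.001,0],[0,0,0,0],[0,0,0,0],[0,0,0,0]],
])

```text
time: 5.4
ee_pos: [0.6602, 0.0041, 0.0408]
tcp_rot: [-179.9, -0.0, 0.3]
wrist_force: [-0.5, -0.6, 1.7]
opening: 0.0442
grasp_force: 41.2
```

Emit:
play_rows([
  [[0,0,0,0],[0,0,0,0],[0,0,0,0],[0,0,0,0],[0,0,0,0]],
], gripper=0.075)

```text
time: 5.82
ee_pos: [0.6599, 0.0043, 0.0403]
tcp_rot: [-179.9, -0.0, 0.4]
wrist_force: [-0.2, -0.2, -0.1]
opening: 0.0754
grasp_force: 0.0
```

Emit:
play_rows([
  [[0,0,0,0],[0,0,-0.03,0],[0,0,-0.04,0],[0,0,-0.04,0],[0,0,0,0]],
])

```text
time: 6.23
ee_pos: [0.6624, 0.004, 0.1596]
tcp_rot: [-179.9, -0.6, 0.4]
wrist_force: [1.9, 0.2, 0.6]
opening: 0.0751
grasp_force: 0.0
```

Emit:
play_rows([
  [[-0.0298,0.0225,0,0],[-0.0298,0.0225,0,0],[-0.0298,0.0225,0,0],[-0.0298,0.0225,0,0],[-0.0298,0.0225,0,0]],
], gripper=0.085)

```text
time: 6.65
ee_pos: [0.5101, -0.1101, 0.1499]
tcp_rot: [-179.9, -0.0, 0.4]
wrist_force: [0.7, -1.1, -0.0]
opening: 0.0851
grasp_force: 0.0
```

Emit:
play_rows([
  [[-0.0298,0.0225,0,0],[-0.0298,0.0225,0,0],[-0.0298,0.0225,0,0],[0,0,0.02,0],[0,0,0,0]],
])

```text
time: 7.07
ee_pos: [0.4207, -0.1781, 0.1279]
tcp_rot: [-179.8, 0.1, 0.2]
wrist_force: [0.7, -0.2, -0.8]
opening: 0.0848
grasp_force: 0.0
```

Run:
```python
from h import *
from workcell import bot
o=bot.get_obs();print(o['ee_pos'],o['tcp_rot']);c=bot.camera('wrist');im=c['img']
p=proj(c,[[.422,-.176,.06],[.648,-.172,.012]]);print(p)
u,v=p[0].astype(int)
cv2.imwrite('pics/w3.png',im)
```

```text
[ 0.42072705 -0.17814263  0.12794418] [-1.79812894e+02  8.73816692e-02  1.81615474e-01]
[[ 316.60266548  214.46652527]
 [ 311.18187017 -138.30832224]]
```

View pics/w3.png

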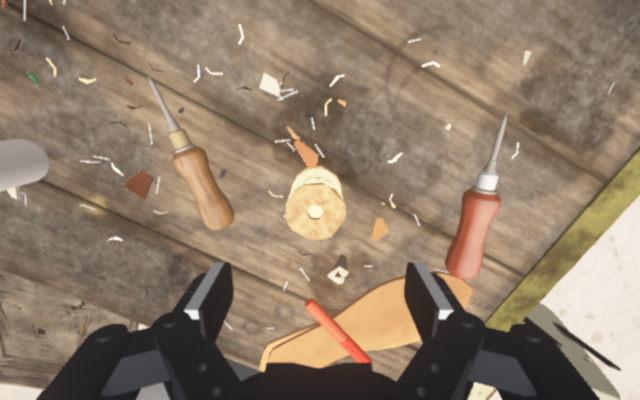

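The cream spool's hole is at (316,212), 2 px from the prediction, so I grasp it. The awls are clear: red tip (505,116) to rear (462,277), plain tip (150,75) to rear (219,228).

Run:
```python
from h import *
from workcell import bot
c=bot.camera('wrist')
for n,a,b,k in[('red',(505,116),(462,277),52/154),('pl',(150,75),(219,228),49/139)]:
    P=plane(c,[a,b],.0125)[:,:2]*1000;d=P[0]-P[1];print(n,P.round(1).tolist(),np.hypot(*d).round(),np.degrees(np.arctan2(d[1],d[0])).round(1),'pinch',(P[1]+k*d).round(1))
```

```text
red [[490.8, -328.7], [338.4, -317.7]] 153.0 -4.1 pinch [ 389.9 -321.4]
pl [[520.9, -43.8], [389.7, -84.5]] 137.0 17.3 pinch [436.  -70.2]
```

Emit:
play_rows([
  [[0.002,0,0.03,0],[0,-0.001,0.03,0],[0,0,0.025,0],[0,0,0.016,0],[0,0,0,0]],
])

```text
time: 7.58
ee_pos: [0.4237, -0.1747, 0.026]
tcp_rot: [-179.7, 0.3, 0.5]
wrist_force: [-0.5, -0.8, -0.2]
opening: 0.0848
grasp_force: 0.0
```

Emit:
play_rows([
  [[0,0,0,0],[0,0,0,0],[0,0,0,0],[0,0,0,0],[0,0,0,0]],
], gripper=0.03)

```text
time: 8.0
ee_pos: [0.4257, -0.1764, 0.0307]
tcp_rot: [-179.9, -0.2, 0.4]
wrist_force: [-1.2, 2.1, 4.7]
opening: 0.0446
grasp_force: 40.8
```

Emit:
play_rows([
  [[0,0,0,0],[0,0,-0.01,0],[0,0,-0.03,0],[0,0,-0.04,0],[0,0,-0.04,0]],
])

```text
time: 8.42
ee_pos: [0.424, -0.1762, 0.151]
tcp_rot: [-179.8, 0.0, 0.4]
wrist_force: [1.2, -0.6, -0.5]
opening: 0.0441
grasp_force: 41.1
```

Emit:
play_rows([
  [[0.0256,-0.0299,0,0],[0.0256,-0.0299,0,0],[0.0256,-0.0299,0,0],[0.0256,-0.0299,0,0],[0.0256,-0.0299,0,0]],
])

```text
time: 8.83
ee_pos: [0.5529, -0.0246, 0.1508]
tcp_rot: [-179.9, -0.1, 0.3]
wrist_force: [0.0, -0.9, 0.4]
opening: 0.0448
grasp_force: 41.1
```

Emit:
play_rows([
  [[0.0256,-0.0299,0,0],[0.0256,-0.0299,0,0],[0.0256,-0.0299,0,0],[0.0256,-0.0299,0,0],[0,0,0,0]],
])

```text
time: 9.25
ee_pos: [0.6562, 0.0603, 0.1494]
tcp_rot: [-178.1, 0.0, 4.5]
wrist_force: [1.1, -0.8, -1.1]
opening: 0.0449
grasp_force: 41.1
```

Emit:
play_rows([
  [[0,0,0,0],[0,0,0.02,0],[0,0,0.03,0],[0,0,0,0],[0,0,0,0]],
])

```text
time: 9.67
ee_pos: [0.6517, 0.0575, 0.1003]
tcp_rot: [-178.2, 0.2, 4.3]
wrist_force: [0.0, -0.1, -0.2]
opening: 0.0444
grasp_force: 41.2
```

Run:
```python
from workcell import bot
import numpy as np,cv2
o=bot.get_obs();print(np.round(o['q'],1),o['ee_pos'],np.round(o['joint_efforts'],1))
```

```text
[  4.2  18.9  11.8  83.1   1.8 180. ] [0.65166622 0.05749188 0.10027626] [  0.1 -65.1  44.5  -0.5   0.1   0. ]
```

Joint 6 is at its 180° limit (q6 = 180 + q1 − yaw). I turn the tool's yaw positive to get away from it.

Emit:
play_rows([
  [[0,0,0,-0.1],[0,0,0,-0.1],[0,0,0,-0.1],[0,0,0,0],[0,0,0,0]],
])

```text
time: 10.08
ee_pos: [0.6536, 0.0579, 0.1028]
tcp_rot: [-178.3, -0.7, 21.3]
wrist_force: [-0.5, 0.5, -0.0]
opening: 0.0446
grasp_force: 41.2
```

```bash
cat > go.py <<'E'
import sys
from h import *
from workcell import bot
o=bot.get_obs();M=R.from_euler('xyz',o['tcp_rot'],degrees=True).as_matrix()
print('pos',np.round(o['ee_pos'],4),np.round(o['tcp_rot'],1),'q',np.round(o['q'],0))
if len(sys.argv)>3:
    print('tool shift',((np.array(list(map(float,sys.argv[1:4])))-o['ee_pos'])@M).round(4))
E
python3 go.py .654 .093 .1
```

```text
pos [0.6536 0.0579 0.1028] [-178.3   -0.7   21.3] q [  4.  19.  12.  83.   2. 163.]
tool shift [ 0.0131 -0.0325  0.0039]
```

Emit:
play_rows([
  [[0.0065,-0.016,0,0],[0.0065,-0.0165,0,0],[0,0,0,0],[0,0,0,0],[0,0,0,0]],
])

```text
time: 10.5
ee_pos: [0.6534, 0.0928, 0.1023]
tcp_rot: [-178.3, -0.6, 21.4]
wrist_force: [0.3, -0.4, -1.2]
opening: 0.0447
grasp_force: 41.2
```

```bash
python3 go.py .654 .093 .041
```

```text
pos [0.6534 0.0928 0.1023] [-178.3   -0.6   21.4] q [  7.  19.  13.  83.   2. 166.]
tool shift [0.0001 0.0019 0.0612]
```

Emit:
play_rows([
  [[0,0.001,0.02,0],[0,0.001,0.02,0],[0,0,0.016,0],[0,0,0.004,0],[0,0,0.002,0]],
])

```text
time: 10.92
ee_pos: [0.6536, 0.0926, 0.0408]
tcp_rot: [-178.2, -0.5, 21.4]
wrist_force: [-8.5, -0.5, 19.0]
opening: 0.0446
grasp_force: 43.7
```

Emit:
play_rows([
  [[0,0,0,0],[0,0,0,0],[0,0,0,0],[0,0,0,0],[0,0,0,0]],
])

```text
time: 11.33
ee_pos: [0.6539, 0.0926, 0.041]
tcp_rot: [-178.2, -0.6, 21.4]
wrist_force: [-2.6, -0.4, 5.0]
opening: 0.0448
grasp_force: 42.1
```

Emit:
play_rows([
  [[0,0,0,0],[0,0,0,0],[0,0,0,0],[0,0,0,0],[0,0,0,0]],
], gripper=0.07)

```text
time: 11.75
ee_pos: [0.6538, 0.0931, 0.0395]
tcp_rot: [-178.2, -0.5, 21.5]
wrist_force: [0.8, -0.2, -0.5]
opening: 0.0702
grasp_force: 0.0
```

Emit:
play_rows([
  [[0,0,-0.02,0],[0,0,-0.03,0],[0,0,-0.04,0],[0,0,-0.04,0],[0,0,0,0]],
])

```text
time: 12.17
ee_pos: [0.6565, 0.0892, 0.1788]
tcp_rot: [-178.4, -1.2, 21.5]
wrist_force: [0.6, -0.4, 2.1]
opening: 0.0703
grasp_force: 0.0
```

```bash
python3 go.py .449 .081 .17
```

```text
pos [0.6565 0.0892 0.1788] [-178.4   -1.2   21.5] q [  7.  19.  21.  91.   2. 165.]
tool shift [-0.1962 -0.0683  0.0067]
```

Emit:
play_rows([
  [[-0.0327,-0.0113,0,0],[-0.0327,-0.0113,0,0],[-0.0327,-0.0113,0,0],[-0.0327,-0.0113,0,0],[-0.0327,-0.0113,0,0]],
], gripper=0.085)

```text
time: 12.58
ee_pos: [0.4797, 0.0815, 0.1693]
tcp_rot: [-178.2, -0.5, 21.5]
wrist_force: [-1.0, -0.3, 0.6]
opening: 0.0848
grasp_force: 0.0
```

Emit:
play_rows([
  [[-0.0327,-0.0113,0,0],[0,0,0,0],[0,0,0,0],[0,0,0,0],[0,0,0,0]],
])

```text
time: 13.0
ee_pos: [0.4477, 0.0803, 0.1698]
tcp_rot: [-178.2, -0.5, 21.5]
wrist_force: [0.2, -0.2, 0.4]
opening: 0.085
grasp_force: 0.0
```

```bash
python3 - <<'E'
from h import *
from workcell import bot
c=bot.camera('wrist');print('pred',proj(c,[[.449,.081,.095],[.449,.081,0]]))
cv2.imwrite('pics/w4.png',c['img'])
h=cv2.cvtColor(c['img'],cv2.COLOR_BGR2HSV);m=cv2.inRange(h,np.array((105,120,60)),np.array((125,255,255)))
n,_,st,ce=cv2.connectedComponentsWithStats(m);i=1+st[1:,4].argmax();print(st[i],ce[i],plane(c,ce[i],.092))
E
python3 go.py .449 .081 .031
```

```text
pred [[321.8026701  212.15569199]
 [323.55978556 180.54205621]]
[310 194  24  27 503] [321.92047714 207.54671968] [[0.45148148 0.08195196 0.092     ]]
pos [0.4476 0.0802 0.1695] [-178.2   -0.5   21.5] q [  9.  -9. -10.  89.   2. 168.]
tool shift [0.0003 0.004  0.1385]
```

View pics/w4.png

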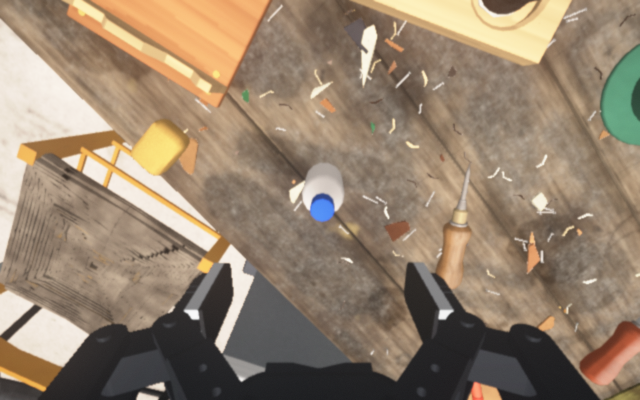

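The bottle cap is at (322,208), giving (0.451, 0.082), which agrees within 3 mm. I grasp it.

Emit:
play_rows([
  [[0.001,0.001,0.035,0],[0.001,0.001,0.035,0],[0,0.001,0.035,0],[0,0.001,0.028,0],[0,0,0.005,0]],
])

```text
time: 13.47
ee_pos: [0.4474, 0.0811, 0.0265]
tcp_rot: [-178.2, -0.1, 21.5]
wrist_force: [-0.8, 0.1, -0.2]
opening: 0.085
grasp_force: 0.0
```

Emit:
play_rows([
  [[0,0,0,0],[0,0,0,0],[0,0,0,0],[0,0,0,0],[0,0,0,0]],
], gripper=0.025)

```text
time: 13.88
ee_pos: [0.4513, 0.0817, 0.034]
tcp_rot: [-178.3, -0.7, 21.5]
wrist_force: [-0.8, -1.1, 6.7]
opening: 0.0364
grasp_force: 40.3
```

Emit:
play_rows([
  [[0,0,0,0],[0,0,-0.01,0],[0,0,-0.03,0],[0,0,-0.04,0],[0,0,-0.04,0]],
])

```text
time: 14.3
ee_pos: [0.4494, 0.0777, 0.1539]
tcp_rot: [-178.2, -0.5, 21.5]
wrist_force: [1.7, -0.1, -1.3]
opening: 0.0365
grasp_force: 40.3
```

```bash
python3 go.py .642 -.174 .15
```

```text
pos [0.4494 0.0777 0.1539] [-178.2   -0.5   21.5] q [  9.  -9. -12.  87.   2. 167.]
tool shift [ 0.0869  0.3048 -0.0047]
```

Emit:
play_rows([
  [[0.0109,0.0381,0,0],[0.0109,0.0381,0,0],[0.0109,0.0381,0,0],[0.0109,0.0381,0,0],[0.0109,0.0381,0,0]],
])

```text
time: 14.72
ee_pos: [0.5718, -0.0811, 0.1479]
tcp_rot: [-178.3, -0.6, 21.5]
wrist_force: [0.3, 1.5, -0.3]
opening: 0.0366
grasp_force: 40.3
```

Emit:
play_rows([
  [[0.0109,0.0381,0,0],[0.0109,0.0381,0,0],[0.0109,0.0381,0,0],[0,0,0,0],[0,0,0,0]],
])

```text
time: 15.13
ee_pos: [0.6435, -0.1753, 0.1422]
tcp_rot: [-178.2, -0.4, 21.4]
wrist_force: [-0.2, 0.3, -0.7]
opening: 0.0364
grasp_force: 40.4
```

```bash
python3 - <<'E'
from h import *
from workcell import bot
c=bot.camera('wrist');im=c['img'];print('pred',proj(c,[[.642,-.174,.012],[.642,-.174,.026]]))
h=cv2.cvtColor(im,cv2.COLOR_BGR2HSV);m=cv2.inRange(h,np.array((60,80,30)),np.array((95,255,200)))
n,_,st,ce=cv2.connectedComponentsWithStats(m);i=1+st[1:,4].argmax();print(st[i],plane(c,st[i,:2]+st[i,2:4]/2,.008))
t=bot.camera('top');cv2.imwrite('pics/w5.png',np.hstack([cv2.resize(im,None,fx=.8,fy=.8),cv2.resize(t['img'][130:210,220:290],None,fx=4,fy=4)]))
E
python3 go.py .643 -.174 .047
```

```text
pred [[321.4273243  193.48582502]
 [321.08210666 198.11875931]]
[ 274  137  101   90 3713] [[ 0.65238242 -0.17290969  0.008     ]]
pos [ 0.6428 -0.1734  0.1438] [-178.2   -0.5   21.5] q [-16.  21.  19.  89.   2. 143.]
tool shift [-0.001   0.0036  0.0968]
```

View pics/w5.png

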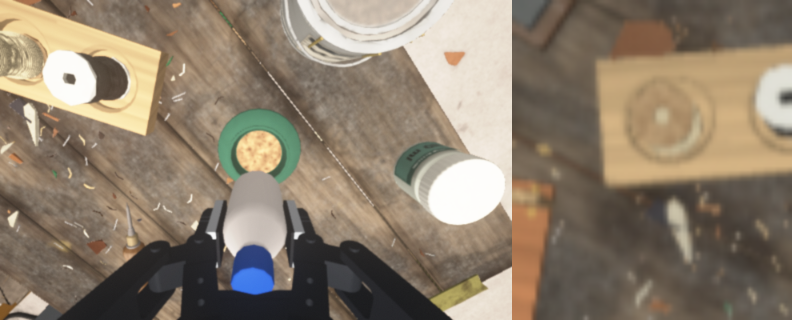

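Both spools sit in their wells. The cork is at about (325,190) in full pixels, 3 px from the prediction. I lower the bottle.

Emit:
play_rows([
  [[0,0.002,0.03,0],[0,0.002,0.03,0],[0,0.001,0.025,0],[0,0,0.009,0],[0,0,0.004,0]],
])

```text
time: 15.65
ee_pos: [0.6437, -0.1739, 0.046]
tcp_rot: [-178.2, -0.5, 21.6]
wrist_force: [-8.6, 3.8, 19.8]
opening: 0.0364
grasp_force: 42.0
```

Emit:
play_rows([
  [[0,0,0.001,0],[0,0,0,0],[0,0,0,0],[0,0,0,0],[0,0,0,0]],
])

```text
time: 16.07
ee_pos: [0.6451, -0.1746, 0.046]
tcp_rot: [-178.3, -0.6, 21.5]
wrist_force: [-1.8, 3.3, 7.4]
opening: 0.0365
grasp_force: 41.1
```

Emit:
play_rows([
  [[0,0,0,0],[0,0,0,0],[0,0,0,0],[0,0,0,0],[0,0,0,0]],
], gripper=0.07)

```text
time: 16.48
ee_pos: [0.6445, -0.1752, 0.0439]
tcp_rot: [-178.2, -0.5, 21.5]
wrist_force: [0.2, -0.6, -0.4]
opening: 0.0699
grasp_force: 0.0
```

Emit:
play_rows([
  [[0,0,-0.02,0],[0,0,-0.03,0],[0,0,-0.04,0],[0,0,-0.04,0],[0,0,-0.01,0]],
])

```text
time: 16.9
ee_pos: [0.6462, -0.1802, 0.1912]
tcp_rot: [-178.5, -0.9, 21.5]
wrist_force: [1.1, -0.3, 1.5]
opening: 0.0701
grasp_force: 0.0
```

Emit:
play_rows([
  [[0,0,0,-0.122],[0,0,0,-0.122],[0,0,0,-0.122],[0,0,0,-0.122],[0,0,0,-0.122]],
], gripper=0.06)

```text
time: 17.32
ee_pos: [0.645, -0.1797, 0.1837]
tcp_rot: [-178.9, -1.4, 56.8]
wrist_force: [0.9, 0.0, -0.7]
opening: 0.0601
grasp_force: 0.0
```

Emit:
play_rows([
  [[0,0,0,-0.122],[0,0,0,-0.122],[0,0,0,-0.122],[0,0,0,-0.122],[0,0,0,-0.122]],
])

```text
time: 17.73
ee_pos: [0.645, -0.1797, 0.1837]
tcp_rot: [-179.9, -1.8, 91.8]
wrist_force: [0.6, -0.0, -0.4]
opening: 0.06
grasp_force: 0.0
```

Emit:
play_rows([
  [[0,0,0,-0.122],[0,0,0,-0.122],[0,0,0,-0.122],[0,0,0,-0.122],[0,0,0,-0.122]],
])

```text
time: 18.15
ee_pos: [0.6449, -0.1797, 0.1837]
tcp_rot: [179.0, -1.6, 126.7]
wrist_force: [0.5, 1.3, 0.7]
opening: 0.0602
grasp_force: 0.0
```

Emit:
play_rows([
  [[0,0,0,-0.122],[0,0,0,-0.122],[0,0,0,-0.122],[0,0,0,-0.122],[0,0,0,-0.122]],
])

```text
time: 18.57
ee_pos: [0.645, -0.1797, 0.1837]
tcp_rot: [178.3, -0.7, 161.7]
wrist_force: [-0.4, 0.9, 0.6]
opening: 0.0598
grasp_force: 0.0
```

Emit:
play_rows([
  [[0,0,0,-0.122],[0,0,0,-0.122],[0,0,0,0],[0,0,0,0],[0,0,0,0]],
])

```text
time: 18.98
ee_pos: [0.645, -0.1796, 0.1838]
tcp_rot: [178.2, -0.3, 175.1]
wrist_force: [-0.3, -0.8, -0.4]
opening: 0.0595
grasp_force: 0.0
```

```bash
python3 go.py .390 -.320 .10
```

```text
pos [ 0.645  -0.1796  0.1838] [178.2  -0.3 175.1] q [-16.  22.  25.  94.   2. -11.]
tool shift [ 0.2415 -0.1643  0.08  ]
```

Emit:
play_rows([
  [[0.0302,-0.0205,0,0],[0.0302,-0.0205,0,0],[0.0302,-0.0205,0,0],[0.0302,-0.0205,0,0],[0.0302,-0.0205,0,0]],
])

```text
time: 19.4
ee_pos: [0.4845, -0.2698, 0.1814]
tcp_rot: [178.2, -0.3, 175.1]
wrist_force: [0.3, -0.3, 0.3]
opening: 0.06
grasp_force: 0.0
```

Emit:
play_rows([
  [[0.0302,-0.0205,0.02,0],[0.0302,-0.0205,0.02,0],[0.0302,-0.0205,0.02,0],[0,0,0.02,0],[0,0,0,0]],
])

```text
time: 19.82
ee_pos: [0.3878, -0.3204, 0.0967]
tcp_rot: [178.0, -0.5, 175.0]
wrist_force: [-0.2, 1.2, -0.5]
opening: 0.0597
grasp_force: 0.0
```

```bash
python3 go.py .390 -.320 .004
python3 - <<'E'
from h import *
from workcell import bot
c=bot.camera('wrist');cv2.imwrite('pics/w6.png',c['img']);print(proj(c,[[.39,-.32,.0135],[.489,-.328,.0135],[.337,-.316,.0135]]).round(0))
E
```

```text
pos [ 0.3878 -0.3204  0.0967] [178.   -0.5 175. ] q [-40.  -0. -10.  82.   1. -35.]
tool shift [-0.0031 -0.0026  0.0927]
[[315. 212.]
 [316. 316.]
 [314. 145.]]
```

View pics/w6.png

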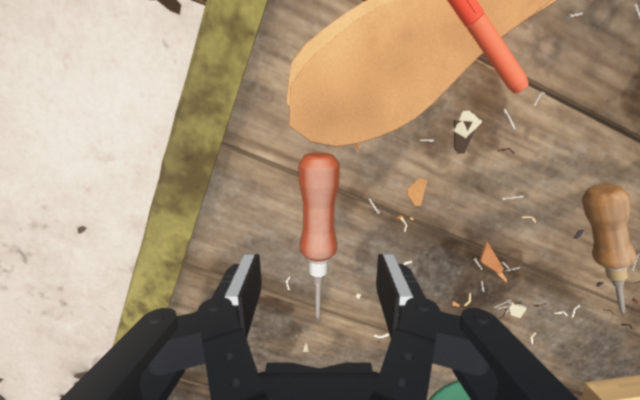

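The red awl lies vertical in the view, from rear (319,153) to tip (318,319), within a few mm of the estimate. I descend and grip.

Emit:
play_rows([
  [[-0.002,-0.001,0.03,0],[-0.002,-0.001,0.03,0],[0,-0.001,0.022,0],[0,0,0.01,0],[0,0,0,0]],
])

```text
time: 20.28
ee_pos: [0.3942, -0.32, 0.007]
tcp_rot: [178.1, -0.4, 175.3]
wrist_force: [0.1, -0.2, 0.2]
opening: 0.0597
grasp_force: 0.0
```

Emit:
play_rows([
  [[0,0,0,0],[0,0,0,0],[0,0,0,0],[0,0,0,0],[0,0,0,0]],
], gripper=0.008)

```text
time: 20.7
ee_pos: [0.395, -0.3217, 0.0099]
tcp_rot: [178.3, -0.2, 175.3]
wrist_force: [-0.0, 2.0, 5.6]
opening: 0.019
grasp_force: 39.0
```

Emit:
play_rows([
  [[0,0,0,0],[0,0,0,0],[0,0,0,0],[0,0,0,0],[0,0,0,0]],
])

```text
time: 21.12
ee_pos: [0.395, -0.3217, 0.0099]
tcp_rot: [178.3, -0.2, 175.3]
wrist_force: [1.1, 1.5, 4.7]
opening: 0.0192
grasp_force: 39.0
```

```bash
python3 go.py
```

```text
pos [ 0.395  -0.3217  0.0099] [178.3  -0.2 175.3] q [-40.   2. -17.  71.   1. -35.]
```

The grip is high on the handle, so I reopen, go lower and regrip.

Emit:
play_rows([
  [[0,0,0,0],[0,0,0,0],[0,0,0,0],[0.001,0,0.003,0],[0.002,0,0.003,0]],
], gripper=0.05)

```text
time: 21.53
ee_pos: [0.391, -0.3207, 0.0019]
tcp_rot: [178.2, -0.3, 175.3]
wrist_force: [0.9, -0.4, 0.6]
opening: 0.0501
grasp_force: 0.0
```

Emit:
play_rows([
  [[0,0,0,0],[0,0,0,0],[0,0,0,0],[0,0,0,0],[0,0,0,0]],
], gripper=0.008, squeeze=50)

```text
time: 21.95
ee_pos: [0.391, -0.3206, 0.002]
tcp_rot: [178.2, -0.3, 175.3]
wrist_force: [-1.2, 0.7, -0.9]
opening: 0.0193
grasp_force: 49.3
```

Emit:
play_rows([
  [[0,0,0,0],[0,0,0,0],[0,0,0,0],[0,0,0,0],[0,0,0,0]],
])

```text
time: 22.37
ee_pos: [0.391, -0.3206, 0.002]
tcp_rot: [178.2, -0.3, 175.3]
wrist_force: [-0.3, 0.3, -0.9]
opening: 0.0191
grasp_force: 49.3
```

Emit:
play_rows([
  [[0,0,-0.01,0],[0,0,-0.03,0],[0,0,-0.04,0],[0,0,-0.04,0.048],[0,0,-0.03,0.048]],
])

```text
time: 22.78
ee_pos: [0.3916, -0.3256, 0.1561]
tcp_rot: [178.3, -0.3, 169.7]
wrist_force: [0.5, -1.7, 0.4]
opening: 0.0197
grasp_force: 49.3
```

```bash
python3 go.py .547 .307 .15
```

```text
pos [ 0.3916 -0.3256  0.1561] [178.3  -0.3 169.7] q [-40.  -0.  -4.  88.   1. -30.]
tool shift [-0.0397  0.6498  0.025 ]
```

Emit:
play_rows([
  [[-0.0023,0.0382,0.0013,0],[-0.0023,0.0382,0.0013,0],[-0.0023,0.0382,0.0013,0],[-0.0023,0.0382,0.0013,0],[-0.0023,0.0382,0.0013,0]],
])

```text
time: 23.2
ee_pos: [0.4365, -0.1378, 0.1523]
tcp_rot: [178.2, -0.4, 169.8]
wrist_force: [0.9, -0.9, 0.2]
opening: 0.0191
grasp_force: 49.5
```

Emit:
play_rows([
  [[-0.0023,0.0382,0.0013,0],[-0.0023,0.0382,0.0013,0],[-0.0023,0.0382,0.0013,0],[-0.0023,0.0382,0.0013,0],[-0.0023,0.0382,0.0013,0]],
])

```text
time: 23.62
ee_pos: [0.4817, 0.0487, 0.1517]
tcp_rot: [178.2, -0.4, 169.8]
wrist_force: [0.9, -0.8, 0.6]
opening: 0.0194
grasp_force: 49.5
```

Emit:
play_rows([
  [[-0.0023,0.0382,0.0013,0],[-0.0023,0.0382,0.0013,0],[-0.0023,0.0382,0.0013,0],[-0.0023,0.0382,0.0013,0],[-0.0023,0.0382,0.0013,0]],
])

```text
time: 24.03
ee_pos: [0.5268, 0.2349, 0.1508]
tcp_rot: [178.2, -0.4, 169.8]
wrist_force: [0.7, -1.0, -0.1]
opening: 0.0192
grasp_force: 49.5
```

Emit:
play_rows([
  [[-0.0023,0.0382,0.0013,0],[-0.0023,0.0382,0.0013,0],[0,0,0,0],[0,0,0,0],[0,0,0,0]],
])

```text
time: 24.45
ee_pos: [0.5446, 0.307, 0.1499]
tcp_rot: [178.3, -0.5, 169.8]
wrist_force: [0.3, -0.4, -1.0]
opening: 0.0195
grasp_force: 49.5
```

```bash
python3 go.py .547 .307 .0365
python3 - <<'E'
from h import *
from workcell import bot
c=bot.camera('wrist');im=c['img'];cv2.imwrite('pics/w7.png',im)
o=np.array([.5555,.265,0]);xa=np.array([.984,-.177,0]);ya=np.array([.177,.984,0])
for y in(.04,-.04): print(proj(c,[o-.048*xa+y*ya+[0,0,.035],o+.053*xa+y*ya+[0,0,.0465]]).round(0).tolist())
print(proj(c,[o+sx*.067*xa+sy*.075*ya+[0,0,.01] for sx in(1,-1) for sy in(1,-1)]).round(0).tolist())
E
```

```text
pos [0.5446 0.307  0.1499] [178.3  -0.5 169.8] q [29. 14. 11. 87.  2. 39.]
tool shift [-0.0033 -0.003   0.1133]
[[314.0, 164.0], [315.0, 274.0]]
[[220.0, 165.0], [228.0, 275.0]]
[[347.0, 266.0], [204.0, 268.0], [352.0, 138.0], [186.0, 138.0]]
```

View pics/w7.png

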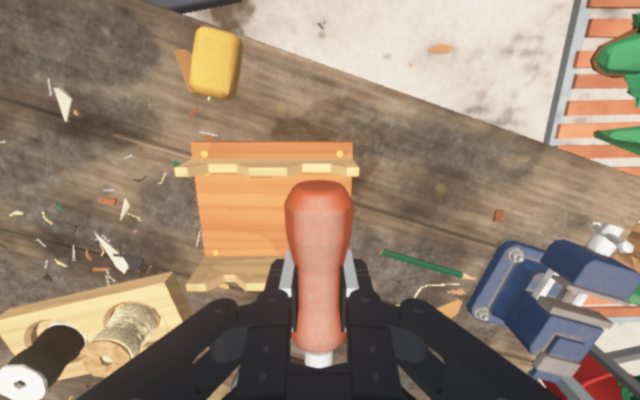

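The rack appears with its front base corners at (191,143) and (353,142), 4 px off the prediction, so I shift about 2 mm and lower. The red handle is centred over the left place.

Emit:
play_rows([
  [[-0.002,-0.001,0.03,0],[-0.002,0,0.03,0],[-0.001,0,0.02,0],[0,0,0.015,0],[0,0,0.005,0]],
])

```text
time: 24.92
ee_pos: [0.5483, 0.3065, 0.0475]
tcp_rot: [178.3, -0.6, 169.7]
wrist_force: [-0.5, -0.3, -0.8]
opening: 0.0192
grasp_force: 49.5
```

Emit:
play_rows([
  [[0,0,0.004,0],[0,0,0.004,0],[0,0,0.003,0],[0,0,0.001,0],[0,0,0,0]],
])

```text
time: 25.33
ee_pos: [0.5495, 0.309, 0.0381]
tcp_rot: [178.2, -0.4, 169.8]
wrist_force: [-0.1, -0.6, -0.6]
opening: 0.019
grasp_force: 49.5
```

```bash
python3 go.py .549 .3085 .0365
```

```text
pos [0.5495 0.309  0.0381] [178.2  -0.4 169.8] q [29. 16.  1. 74.  2. 39.]
tool shift [ 0.0004 -0.0006  0.0016]
```

Emit:
play_rows([
  [[0,0,0.001,0],[0,0,0.001,0],[0,0,0.001,0],[0,0,0,0],[0,0,0,0]],
])

```text
time: 25.75
ee_pos: [0.5497, 0.3093, 0.0366]
tcp_rot: [178.2, -0.4, 169.8]
wrist_force: [-3.1, -2.8, 11.2]
opening: 0.0194
grasp_force: 51.1
```

Emit:
play_rows([
  [[0,0,0,0],[0,0,0,0],[0,0,0,0],[0,0,0,0],[0,0,0,0]],
], gripper=0.04)

```text
time: 26.17
ee_pos: [0.5492, 0.309, 0.0343]
tcp_rot: [178.2, -0.5, 169.8]
wrist_force: [0.5, -0.4, -0.1]
opening: 0.04
grasp_force: 0.0
```

Emit:
play_rows([
  [[0,0,-0.01,0],[0,0,-0.03,0],[0,0,-0.04,0],[0,0,-0.04,0],[0,0,0,0]],
])

```text
time: 26.58
ee_pos: [0.5519, 0.3063, 0.1644]
tcp_rot: [177.8, 0.0, 169.8]
wrist_force: [1.3, 0.1, 1.0]
opening: 0.04
grasp_force: 0.0
```

```bash
python3 go.py .437 -.071 .15
```

```text
pos [0.5519 0.3063 0.1644] [177.8   0.  169.8] q [28. 14. 13. 87.  2. 38.]
tool shift [ 0.0463 -0.3919 -0.0006]
```

Emit:
play_rows([
  [[0.0043,-0.0357,0,0],[0.0043,-0.0357,0,0],[0.0043,-0.0357,0,0],[0.0043,-0.0357,0,0],[0.0043,-0.0357,0,0]],
], gripper=0.06)

```text
time: 27.0
ee_pos: [0.4961, 0.1321, 0.1498]
tcp_rot: [178.2, -0.4, 169.8]
wrist_force: [0.2, -1.0, 1.1]
opening: 0.0598
grasp_force: 0.0
```

Emit:
play_rows([
  [[0.0043,-0.0357,0,0],[0.0043,-0.0357,0,0],[0.0043,-0.0357,0,0],[0.0043,-0.0357,0,0],[0.0043,-0.0357,0,0]],
])

```text
time: 27.42
ee_pos: [0.4433, -0.0398, 0.1447]
tcp_rot: [178.2, -0.4, 169.8]
wrist_force: [1.2, -0.3, 0.5]
opening: 0.06
grasp_force: 0.0
```

Emit:
play_rows([
  [[0.0043,-0.0357,0,0],[0,0,0.01,-0.123],[0,0,0.01,-0.123],[0,0,0.01,-0.123],[0,0,0.01,-0.123]],
])

```text
time: 27.83
ee_pos: [0.4334, -0.0719, 0.1032]
tcp_rot: [178.2, 0.5, -161.7]
wrist_force: [0.6, -0.4, 0.3]
opening: 0.0604
grasp_force: 0.0
```

Emit:
play_rows([
  [[0,0,0,0],[0,0,0,0],[0,0,0,0],[0,0,0,0],[0,0,0,0]],
])

```text
time: 28.25
ee_pos: [0.4337, -0.0714, 0.1035]
tcp_rot: [178.2, 0.5, -162.1]
wrist_force: [-0.2, 0.5, -0.3]
opening: 0.0602
grasp_force: 0.0
```

```bash
python3 go.py .4355 -.072 .000
python3 - <<'E'
from h import *
from workcell import bot
c=bot.camera('wrist');cv2.imwrite('pics/w8.png',c['img']);print(proj(c,[[.4355,-.072,.012],[.5202,-.045,.012],[.3889,-.0865,.012]]).round(0))
E
```

```text
pos [ 0.4337 -0.0714  0.1035] [ 178.2    0.5 -162.1] q [-10. -10. -19.  82.   2. -28.]
tool shift [-0.0007 -0.0043  0.1035]
[[313. 206.]
 [313. 297.]
 [313. 146.]]
```

View pics/w8.png

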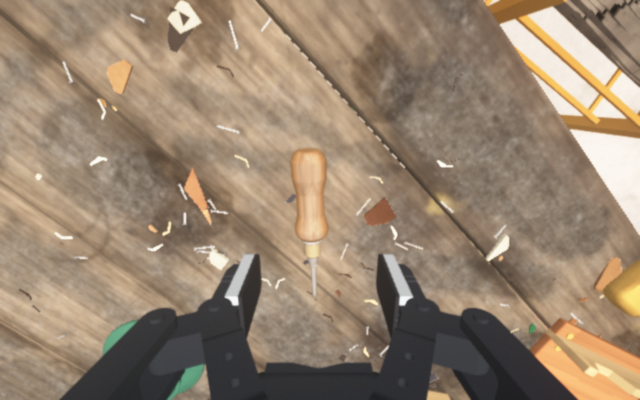

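The plain awl runs from rear (309,148) to tip (314,299), on target and about 2° off in yaw, which I correct while descending.

Emit:
play_rows([
  [[0,-0.002,0.03,-0.033],[0,-0.002,0.03,0],[0,-0.001,0.025,0],[0,0,0.012,0],[0,0,0.004,0]],
])

```text
time: 28.72
ee_pos: [0.4335, -0.0727, -0.0001]
tcp_rot: [178.1, 0.3, -160.2]
wrist_force: [-0.3, 0.5, 0.1]
opening: 0.0603
grasp_force: 0.0
```

Emit:
play_rows([
  [[0,0,0,0],[0,0,0,0],[0,0,0,0],[0,0,0,0],[0,0,0,0]],
], gripper=0.006)

```text
time: 29.13
ee_pos: [0.4358, -0.0732, 0.0034]
tcp_rot: [178.3, 0.6, -160.1]
wrist_force: [-0.8, 0.5, 6.5]
opening: 0.0171
grasp_force: 49.1
```

Emit:
play_rows([
  [[0,0,0,0],[0,0,0,0],[0,0,0,0],[0,0,0,0],[0,0,0,0]],
])

```text
time: 29.55
ee_pos: [0.4358, -0.0731, 0.0034]
tcp_rot: [178.3, 0.6, -160.1]
wrist_force: [-0.9, 0.7, 5.9]
opening: 0.0175
grasp_force: 49.1
```

Emit:
play_rows([
  [[0,0,-0.01,0],[0,0,-0.03,0],[0,0,-0.04,0],[0,0,-0.04,0.105],[0,0,-0.03,0.105]],
])

```text
time: 29.97
ee_pos: [0.4354, -0.0779, 0.1559]
tcp_rot: [178.2, 0.3, -172.4]
wrist_force: [0.4, 0.0, 0.1]
opening: 0.0171
grasp_force: 49.0
```

Emit:
play_rows([
  [[0,0,0,0.105],[0,0,0,0.105],[0,0,0,0.105],[0,0,0,0],[0,0,0,0]],
])

```text
time: 30.38
ee_pos: [0.4352, -0.0778, 0.1524]
tcp_rot: [178.2, -0.4, 170.0]
wrist_force: [0.7, 0.2, -0.5]
opening: 0.017
grasp_force: 49.0
```

```bash
python3 go.py .535 .230 .14
```

```text
pos [ 0.4352 -0.0778  0.1524] [178.2  -0.4 170. ] q [-11. -10. -13.  87.   2.  -1.]
tool shift [-0.0449  0.3199  0.0219]
```

Emit:
play_rows([
  [[-0.005,0.0355,0.0015,0],[-0.005,0.0355,0.0015,0],[-0.005,0.0355,0.0015,0],[-0.005,0.0355,0.0015,0],[-0.005,0.0355,0.0015,0]],
])

```text
time: 30.8
ee_pos: [0.4914, 0.0944, 0.1498]
tcp_rot: [178.2, -0.4, 170.0]
wrist_force: [1.3, -0.3, 0.7]
opening: 0.0174
grasp_force: 49.1
```

Emit:
play_rows([
  [[-0.005,0.0355,0.0015,0],[-0.005,0.0355,0.0015,0],[-0.005,0.0355,0.0015,0],[-0.005,0.0355,0.0015,0],[0,0,0,0]],
])

```text
time: 31.22
ee_pos: [0.5368, 0.2339, 0.1466]
tcp_rot: [178.2, -0.5, 170.2]
wrist_force: [0.0, 0.4, -0.7]
opening: 0.0173
grasp_force: 49.2
```

Emit:
play_rows([
  [[0,0,0,0],[0,0,0,0],[0,0,0,0],[0,0,0,0],[0,0,0,0]],
])

```text
time: 31.63
ee_pos: [0.536, 0.2281, 0.1481]
tcp_rot: [178.2, -0.4, 169.8]
wrist_force: [0.1, 0.3, -0.5]
opening: 0.0174
grasp_force: 49.2
```

```bash
python3 go.py .535 .230 .0384
python3 - <<'E'
from h import *
from workcell import bot
c=bot.camera('wrist');cv2.imwrite('pics/w9.png',c['img'])
E
```

```text
pos [0.536  0.2281 0.1481] [178.2  -0.4 169.8] q [22.  8.  4. 86.  2. 32.]
tool shift [ 0.0004 -0.0017  0.1097]
```

View pics/w9.png

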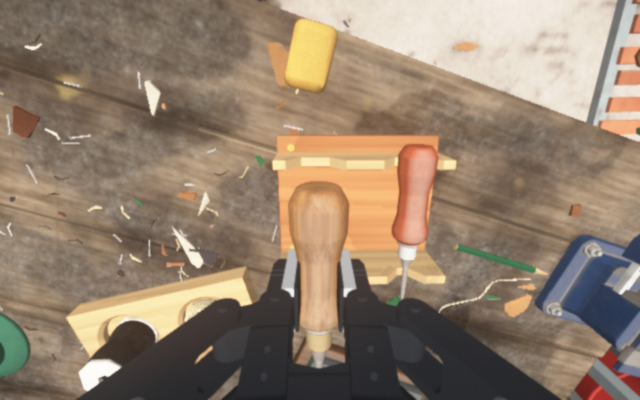

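The red awl is seated in the left place with its handle at (415,195). The plain awl is over the other place, so I lower it.

Emit:
play_rows([
  [[0,-0.001,0.03,0],[0,-0.001,0.03,0],[0,0,0.025,0],[0,0,0.013,0],[0,0,0.004,0]],
])

```text
time: 32.1
ee_pos: [0.5341, 0.2295, 0.0433]
tcp_rot: [178.3, -0.6, 169.8]
wrist_force: [0.4, -0.0, -0.2]
opening: 0.0172
grasp_force: 49.2
```

Emit:
play_rows([
  [[0,0,0.002,0],[0,0,0.002,0],[0,0,0.002,0],[0,0,0.001,0],[0,0,0,0]],
])

```text
time: 32.52
ee_pos: [0.5357, 0.2307, 0.0393]
tcp_rot: [178.2, -0.4, 169.8]
wrist_force: [0.2, 0.4, -0.9]
opening: 0.0174
grasp_force: 49.2
```

Emit:
play_rows([
  [[0,0,0.001,0],[0,0,0.001,0],[0,0,0,0],[0,0,0,0],[0,0,0,0]],
])

```text
time: 32.93
ee_pos: [0.5358, 0.2308, 0.0382]
tcp_rot: [178.2, -0.4, 169.8]
wrist_force: [-4.3, -0.5, 8.6]
opening: 0.0174
grasp_force: 50.5
```

Emit:
play_rows([
  [[0,0,0,0],[0,0,0,0],[0,0,0,0],[0,0,0,0],[0,0,0,0]],
], gripper=0.038)

```text
time: 33.35
ee_pos: [0.5352, 0.2306, 0.0364]
tcp_rot: [178.2, -0.5, 169.8]
wrist_force: [0.8, -0.1, 0.3]
opening: 0.0378
grasp_force: 0.0
```

Emit:
play_rows([
  [[0,0,-0.01,0],[0,0,-0.03,0],[0,0,-0.04,0],[0,0,-0.04,0],[0,0,-0.04,0]],
])

```text
time: 33.77
ee_pos: [0.5353, 0.2252, 0.199]
tcp_rot: [178.2, -0.5, 169.8]
wrist_force: [1.2, 1.3, 1.0]
opening: 0.038
grasp_force: 0.0
```

Emit:
play_rows([
  [[0.035,-0.01,0,0],[0.035,-0.01,0,0],[0.035,-0.01,0,0],[0.03,-0.01,0,0],[0.03,-0.01,0,0]],
])

```text
time: 34.18
ee_pos: [0.3629, 0.2052, 0.1971]
tcp_rot: [178.2, -0.4, 169.8]
wrist_force: [-0.3, 0.4, 0.6]
opening: 0.038
grasp_force: 0.0
```

Emit:
play_rows([
  [[0,0,0,0],[0,0,0,0],[0,0,0,0],[0,0,0,0],[0,0,0,0]],
])

```text
time: 34.6
ee_pos: [0.3652, 0.2056, 0.1962]
tcp_rot: [178.3, -0.5, 169.8]
wrist_force: [0.3, -0.4, 0.2]
opening: 0.0381
grasp_force: 0.0
```

Run:
```python
from h import *
from workcell import bot
c=bot.camera('top')
cv2.imwrite('pics/t2.png',cv2.resize(c['img'][120:270,160:460],None,fx=2.6,fy=2.6,interpolation=cv2.INTER_CUBIC))
```

```text
(no output)
```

View pics/t2.png

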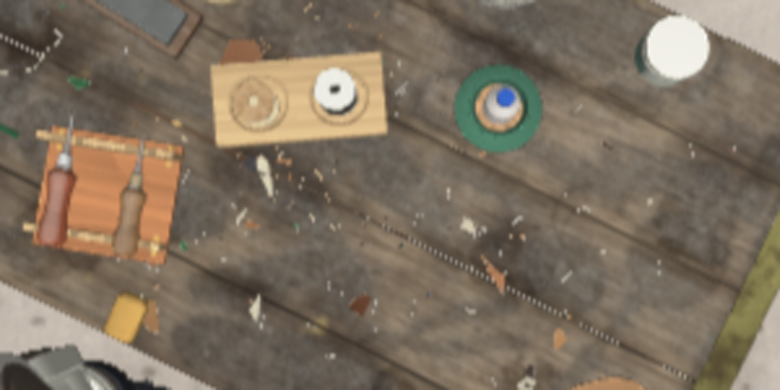

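Everything is in place: awls at (60,205) and (130,215) in the rack, spools in the wells, and the bottle in the cup. I check the offsets numerically before handing in.

Run:
```python
from h import *
from workcell import bot
c=bot.camera('top')
s=lambda p:(np.array(p)+.5)/2.6-.5+np.array((160,120))
print('black',plane(c,s((334,91)),.07).round(4),'well',plane(c,s((339,96)),.022).round(4))
print('cream',plane(c,s((256,102)),.07).round(4),'well',plane(c,s((259,104)),.022).round(4))
print('cap',plane(c,s((506,98)),.107).round(4),'foot',plane(c,s((499,109)),.012).round(4))
```

```text
black [[0.6573 0.0067 0.07  ]] well [[0.6581 0.0039 0.022 ]]
cream [[0.6477 0.0905 0.07  ]] well [[0.6515 0.0931 0.022 ]]
cap [[ 0.6401 -0.1739  0.107 ]] foot [[ 0.6399 -0.1744  0.012 ]]
```

Every offset is within about 5 mm, inside tolerance.

```bash
python3 -c "
from workcell import bot
print(bot.job_done())"
```

```text
the job is handed in; nothing more can be done
None
```

The job is handed in, verdict not shown: both spools are in the thread block wells, both awls are in the rack, and the bottle is in the stand's cup, all released, while the beeswax and paste jar were not touched.

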